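Transfer a row of sample vials to the other rack in reverse order

ROBOT

A 6-joint arm with a two-finger parallel gripper is mounted at the origin on a cart in front of the work surface, level with it; the furniture and walls round the work are solid. World frame = base frame: x ahead of the robot, y to its left, z up, the work surface at z = 0. Lengths are in m, angles in rad, forces in N, time in s.
With the tool pointing down it reaches from about 0.225 to 0.725 m from the base axis. Payload 3.1 kg.
Tool frame: the origin (TCP) lies at the very end of the fingers, on their centre line; the grasp point (between the pads) lies 19 mm behind it; z points along the fingers, y is the line along which they close (so a half turn about z gives the same grasp; the last joint's range is limited). The gripper opens to 85 mm and grips with 20 to 120 N. Pads are 22 mm wide; open, the fingers measure 114 mm over their backs; the gripper's body (76 mm by 85 mm) begins 54 mm behind the grasp point. The pads swing forward as they close: fully open they stand 13 mm farther back than shut.
Start: joints at [1.124, 0.048, 0.099, 1.622, 0, 1.443], TCP at [0.165, 0.499, 0.231] pointing down, gripper open.
Joint ranges: [-2.91, 2.91], [-0.99, 1.94], [-1.21, 1.42], [-2.12, 2.29], [-1.49, 1.47], [-3.14, 3.14]. Speed limits (rad/s): [2.79, 2.79, 3.14, 3.14, 3.14, 3.14].

INTERFACE

Orientations are given as a unit quaternion [x, y, z, w].
In Python, from rig import * gives the robot as it stands.
- The arm moves only by the tool drive_tool, never from a script. Its argument "motion" is text: rows parted by semicolons, each of 4 numbers parted by spaces: the shift along the world's x, y, z as a fraction of full scale, then the turn about the world's z as a fraction of full scale. A call has 1 to 10 rows; each row is the pose to reach, as a shift and turn from the pose commanded when the call began; what a row does not reach only later rows make up. Full scale, the value 1, is 1000 mm for a shift and 30 degrees for a turn. A row lasts 1/8 s, in which the tool goes at most 62.5 mm and 10.7 degrees, less where a joint would pass 70% of its speed; a pose out of reach is approached as far as the arm can. A call with a number of a shift or a turn outside -1 to 1 is refused whole. A call with a gripper value outside its range is refused whole. "jaw" is the opening, from -1 (shut) to 1 (fully open), so that 0 is half open, set as the call begins (left out, the last holds). The fingers move at their own pace and stop on an object; "newtons" is the grip in N (left out, the last holds). Time passes only in rows, so rows that repeat a pose let the fingers close. It gives the time, the measured TCP pose, the force, the opening and the grip force at its end, in the units of the state.
- read_state(): the state, without advancing time (a new reading comes with each control period).
- grab_frame(name): name is "side" or "top" or "wrist"; returns a dict with "image" (420x560x3 uint8, red, green, blue), "mtx" (3x3 intrinsics, pixels), "rvec" (rotation vector, rad) and "tvec" (3), from world to camera coordinates, as OpenCV has them. Camera axes: x right, y down, z forward; pixel columns grow to the right and rows downward; lengths in m; the calibration is good to about 2 mm. A picture is of the moment at which its call begins. There is no depth.
- close_job(): hands the job in; it is judged then, once.
Trained networks look in a picture, given as the dict that the camera call returned (one of the last four; its "shot" number tells which), for a name from the list of things; names that differ only in an ending like _2 or _b are one class to them, and where a whole thing is asked for, a point or a joint stands for the part that bears it (a point fixed in the world has none). Each returns a list of dicts, best first, with "conf" (0 to 1); they miss things now and then, are a little off and sometimes report something else, mostly with a low value. They report only what shows in the picture. A call takes as long as a camera call. They do not tell look-alikes from the thing itself.
- silhouettes(label, picture): "pixels" (420x560 bool, what is visible of it) and "xy" ([column, row] in pixels, amid what is visible of it).
The state is a dict: "time": time; "joint_positions": joint angles; "joint_vel": joint speeds; "tau": joint torques, N m; "tcp_pos": TCP position; "ee_rot": TCP orientation; "wrist_force": force on the tool from outside, world axes, zero at the start; "ft_torque": the same for the moment, N m; "grip_width": opening from 0.0 (shut) to 1.0 (fully open); "grip_force": force on a finger pad.
Only numpy, scipy, OpenCV 4.12 (cv2) and the standard library are available. Lean on these libraries where they do the work, as an engineer would, in place of code of your own. Each camera call takes 0.05 s, during which the arm holds its last target. There are 200 camera calls.

TASK

Move the four sample vials from the aluminium rack with the coloured trays into the four bays of the empty grey rack, one to a bay and in reverse order as counted from each rack's orange end: the vial that now stands nearest the orange end of its rack goes into the bay farthest from the orange end of the grey rack, and so on along the row. Keep the vials upright, set each one down gently so that it stands flat on the floor of its bay, and leave the beaker and the amber bottle where they are.

Things in the scene. Friction and masses are not known exactly. Their poses are not given: they have to be found in the camera images.
- vial_red_center (a point): Centre (half-way up) of the loose closed glass sample vial with the red screw cap: 22 mm in diameter, 51 mm tall, cap 20 mm wide over the top 11 mm, about 20 g; z up its axis, turn about it arbitrary. Stands upright in the tray of its colour at the start. Best gripped across the rack (fingers closing along the rack's x), at or a little above its centre.
- vial_green_center (a point): Centre (half-way up) of the loose closed glass sample vial with the green screw cap: 22 mm in diameter, 51 mm tall, cap 20 mm wide over the top 11 mm, about 20 g; z up its axis, turn about it arbitrary. Stands upright in the tray of its colour at the start. Best gripped across the rack (fingers closing along the rack's x), at or a little above its centre.
- vial_white_center (a point): Centre (half-way up) of the loose closed glass sample vial with the white screw cap: 22 mm in diameter, 51 mm tall, cap 20 mm wide over the top 11 mm, about 20 g; z up its axis, turn about it arbitrary. Stands upright in the tray of its colour at the start. Best gripped across the rack (fingers closing along the rack's x), at or a little above its centre.
- vial_blue_center (a point): Centre (half-way up) of the loose closed glass sample vial with the blue screw cap: 22 mm in diameter, 51 mm tall, cap 20 mm wide over the top 11 mm, about 20 g; z up its axis, turn about it arbitrary. Stands upright in the tray of its colour at the start. Best gripped across the rack (fingers closing along the rack's x), at or a little above its centre.
- tray_red: Fixed square red tray, 42 x 42 x 9 mm, on the aluminium rack; origin at the centre of its underside, axes parallel to the rack's. Floor 3 mm above its origin, inside 36 x 36 mm, rims 3 mm thick rising 6 mm above the floor. The red-capped vial starts in it; the four trays lie in a row, in any order.
- tray_green: Fixed square green tray, 42 x 42 x 9 mm, on the aluminium rack; origin at the centre of its underside, axes parallel to the rack's. Floor 3 mm above its origin, inside 36 x 36 mm, rims 3 mm thick rising 6 mm above the floor. The green-capped vial starts in it; the four trays lie in a row, in any order.
- tray_white: Fixed square white tray, 42 x 42 x 9 mm, on the aluminium rack; origin at the centre of its underside, axes parallel to the rack's. Floor 3 mm above its origin, inside 36 x 36 mm, rims 3 mm thick rising 6 mm above the floor. The white-capped vial starts in it; the four trays lie in a row, in any order.
- tray_blue: Fixed square blue tray, 42 x 42 x 9 mm, on the aluminium rack; origin at the centre of its underside, axes parallel to the rack's. Floor 3 mm above its origin, inside 36 x 36 mm, rims 3 mm thick rising 6 mm above the floor. The blue-capped vial starts in it; the four trays lie in a row, in any order.
- rack_from: Loaded rack: fixed aluminium plate, 46 x 182 x 6 mm, on the worktop, at any angle; the four coloured trays lie on it in a row at y = -66, -22, 22, 66 mm, x = 0; orange end block (46 x 22 x 22 mm) at its +y end, centred at y = 102 mm. Origin at the centre of the plate's underside, z up, y along the row towards the orange end, x across.
- rack_to: Empty rack: fixed grey plastic, 46 x 182 mm, at any angle; origin under its centre, z up, y along the row to the orange end block (46 x 22 x 22 mm, at y = 102 mm), x across. Four bays at y = -66, -22, 22, 66 mm, x = 0, each 40 x 39 mm inside; floors at z = 8 mm, rims (3 mm at sides, 5 mm between bays) up to z = 14 mm. A vial standing in a bay has its centre at z = 33.5 mm.
- beaker: Bystander: loose empty glass beaker, 53 mm in diameter, 70 mm tall; origin at the centre of its foot, z up. Leave it alone.
- amber_bottle: Bystander: loose amber bottle with a black cap, 46 mm in diameter, 93 mm tall; origin at the centre of its foot, z up. Leave it alone.
Not all that is in view belongs to the job. What is shaped like the part that bears vial_red_center but yellow is not meant.

How it is judged:
By the outcome, as a careful person would: the job done as asked, in the order asked, and still so for the second after the job is handed in, with the robot touching nothing.
It also fails if it takes over 106 s, if anything falls off the work surface, if the arm or the gripper's body presses on something with over 40 N, if the wrist force passes 120 N, or if a joint passes its speed limit or range.

## Working session

There is one attempt and no reset: what is moved stays moved. The work goes in short steps, Python scripts to look and compute and a tool call to move; the robot and the scene stay as the last step left them, time stands still between calls to the robot, and variables do not carry over. Pictures are saved under pics/ and viewed, at most 14 in all, crops included, and the job is handed in when it is done.

Besides the shell and the picture viewer there is one more tool, called after "Request:" as name(argument=value, ...) on one line, values as JSON. drive_tool: Moves the arm, as the interface text tells. Its arguments: {"type":"object","properties":{"motion":{"type":"string"},"jaw":{"type":"number"},"newtons":{"type":"number"}},"required":["motion"]}

```bash
mkdir -p pics; ls; python3 - <<'E'
from rig import *
import cv2
s=read_state();print(s['time'],s['tcp_pos'],s['ee_rot'],s['grip_width'])
for n in ("top","side"):
    f=grab_frame(n);cv2.imwrite(f"pics/{n}0.png",f["image"][:,:,::-1])
E
```

```text
pics
0.0 [0.16428172 0.49798558 0.23010484] [ 1.58695422e-01  9.87326870e-01 -1.14367959e-03 -3.27360082e-04] 1.001364290562627
```

View pics/top0.png

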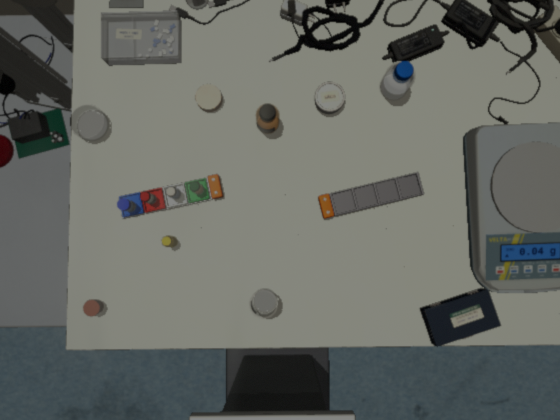

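View pics/side0.png

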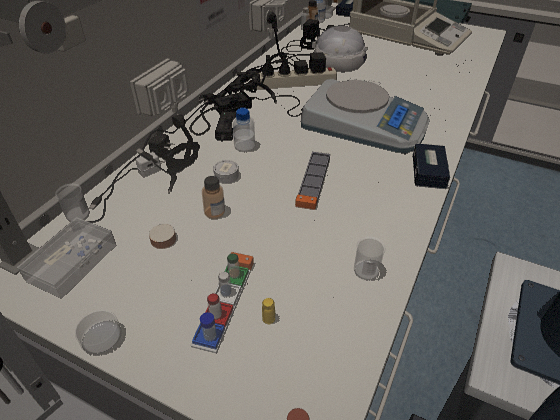

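The top view shows the loaded rack with blue (130,205), red (152,199), white (177,193) and green (199,187), and its orange end at (215,187) next to green. The grey rack's orange end is at (326,205) and its farthest bay at (408,187). The only red-cap look-alike is the yellow vial at (168,241), which stands off the rack and is not meant. The order is green→farthest bay, then white, red, and blue→nearest the orange end.

```bash
cat > h.py <<'E'
from rig import *
import cv2, numpy as np
def ray(f,uv,z):
    R=cv2.Rodrigues(np.array(f["rvec"],float))[0];t=np.array(f["tvec"],float).ravel()
    d=R.T@np.linalg.solve(np.array(f["mtx"],float),[uv[0],uv[1],1.]);c=-R.T@t
    return c+d*(z-c[2])/d[2]
def proj(f,P):
    return cv2.projectPoints(np.array(P,float).reshape(-1,1,3),np.array(f["rvec"],float),np.array(f["tvec"],float),np.array(f["mtx"],float),None)[0].reshape(-1,2)
def orange(f,z=.022,n=2):
    h=cv2.cvtColor(f["image"],cv2.COLOR_RGB2HSV);m=cv2.inRange(h,(7,170,120),(16,255,255))
    k,l,st,c=cv2.connectedComponentsWithStats(m);o=np.argsort(-st[1:,4])[:n]+1
    return [(st[i,4],c[i].round(1),ray(f,c[i],z)[:2].round(4)) for i in o]
E
python3 - <<'E'
from h import *
for n in ("top","side"):
    f=grab_frame(n);print(n,orange(f))
    for l,z in [("tray_red",.012),("tray_green",.012),("tray_white",.012),("tray_blue",.012),("rack_from",.006),("rack_to",.014),("vial_red_center",.0345),("vial_green_center",.0345),("vial_white_center",.0345),("vial_blue_center",.0345),("beaker",.035),("amber_bottle",.045)]:
        for d in silhouettes(l,f)[:2]:
            ys,xs=np.nonzero(d["pixels"]);r=cv2.minAreaRect(np.c_[xs,ys].astype(np.float32))
            print(l,round(d["conf"],2),np.round(d["xy"],1),ray(f,d["xy"],z)[:2].round(4),"rect",ray(f,r[0],z)[:2].round(4),np.round(r[1]),len(xs))
E
```

```text
top [(np.int32(171), array([325.8, 205.5]), array([ 0.5503, -0.1101])), (np.int32(62), array([217.3, 189.1]), array([0.5848, 0.1003]))]
tray_red 0.8 [157.  202.7] [0.5605 0.2199] rect [0.5675 0.2273] [22. 23.] 353
tray_red 0.33 [267.6 116.7] [0.7299 0.0014] rect [0.7272 0.0016] [30. 23.] 601
tray_green 0.65 [201.  194.3] [0.5761 0.1336] rect [0.5837 0.1403] [22. 22.] 299
tray_blue 0.86 [134.9 210.8] [0.545  0.2631] rect [0.557  0.2706] [19. 21.] 192
tray_blue 0.4 [178.1 197.5] [0.5703 0.1786] rect [0.5757 0.1844] [22. 22.] 293
rack_from 0.61 [215.8 186.8] [0.5914 0.1053] rect [0.5929 0.1084] [24. 14.] 320
rack_from 0.2 [197.4 193.8] [0.5779 0.1417] rect [0.5846 0.143 ] [22. 24.] 364
rack_to 0.67 [374.4 194.2] [ 0.5721 -0.2064] rect [ 0.5718 -0.1993] [ 26. 106.] 2549
vial_red_center 0.68 [170.1 243.7] [0.4795 0.1886] rect [0.4846 0.1898] [10. 13.] 124
vial_red_center 0.48 [150.1 198.4] [0.5667 0.2277] rect [0.569  0.2306] [16. 11.] 160
vial_green_center 0.23 [372.7 192.2] [ 0.5737 -0.1995] rect [ 0.5685 -0.1949] [ 25. 105.] 2501
vial_white_center 0.48 [172.8 191.8] [0.5789 0.1842] rec
[... 1225 characters left out ...]
.5879 0.1405] [24. 12.] 263
vial_green_center 0.52 [242.  279.1] [0.5572 0.1599] rect [0.5669 0.158 ] [18. 22.] 171
vial_white_center 0.78 [222. 283.] [0.5848 0.1839] rect [0.5787 0.1844] [25. 12.] 285
vial_white_center 0.7 [239.1 279.1] [0.5619 0.1623] rect [0.5618 0.1574] [11. 20.] 160
vial_blue_center 0.95 [206.8 324.1] [0.5611 0.2687] rect [0.5564 0.2733] [28. 14.] 346
vial_blue_center 0.56 [232.7 266.3] [0.5881 0.1414] rect [0.5879 0.1405] [24. 12.] 261
beaker 0.66 [369.3 257.7] [0.3681 0.0068] rect [0.3685 0.0087] [29. 43.] 1087
beaker 0.53 [232.7 265. ] [0.5895 0.139 ] rect [0.5883 0.1398] [23. 12.] 254
amber_bottle 0.76 [211.9 197.5] [0.7229 0.0028] rect [0.7229 0.0013] [43. 21.] 781
```

Request:
drive_tool(motion="0.2 -0.15 0 -1;0.2 -0.15 0 -1;0.2 -0.15 0 -1;0.2 -0.15 0 -1;0.2 -0.15 0 -1", jaw=1, newtons=25)

```text
time: 2.02
tcp_pos: [0.3677, 0.3458, 0.231]
ee_rot: [0.412, 0.911, -0.0, 0.0]
wrist_force: [-0.6, 0.4, -0.3]
grip_width: 1.0
grip_force: 0.0
```

Request:
drive_tool(motion="0.18 -0.142 0.03 -1;0.18 -0.142 0.03 -1;0.18 -0.142 0.03 -1;0.18 -0.142 0.03 -1;0.18 -0.142 0.03 -1;0.18 -0.142 0.03 -1")

```text
time: 2.78
tcp_pos: [0.5438, 0.2075, 0.2611]
ee_rot: [0.631, 0.776, -0.0, -0.001]
wrist_force: [-0.4, 0.1, -0.1]
grip_width: 0.998
grip_force: 0.0
```

```bash
python3 - <<'E'
from h import *
s=read_state();print(s['time'],s['tcp_pos'],s['ee_rot'],s['joint_positions'])
f=grab_frame("wrist");cv2.imwrite("pics/w1.png",f["image"][:,:,::-1])
print(orange(f,n=1), ray(f,(280,210),.01))
for l,z in [("tray_red",.012),("tray_green",.012),("tray_white",.012),("tray_blue",.012)]:
    for d in silhouettes(l,f)[:2]:
            ys,xs=np.nonzero(d["pixels"]);r=cv2.minAreaRect(np.c_[xs,ys].astype(np.float32))
            print(l,round(d["conf"],2),np.round(d["xy"],1),"rect",ray(f,r[0],z)[:2].round(4),np.round(r[1]),len(xs))
E
```

```text
2.775 [0.54377213 0.20749716 0.26111201] [ 6.30791556e-01  7.75952046e-01 -1.65775500e-04 -6.37787528e-04] [2.48884086e-01 2.11766441e-01 3.39057118e-01 1.69911416e+00
 8.25811471e-04 1.61402981e+00]
[(np.int32(458), array([305.2, 264.1]), array([0.5918, 0.1077]))] [0.54849221 0.16506073 0.01      ]
tray_red 0.56 [299.1 160.1] rect [0.5675 0.2293] [36. 37.] 965
tray_green 0.98 [300.7 228.9] rect [0.5847 0.1435] [34. 35.] 737
tray_white 0.94 [298.4 191.2] rect [0.5755 0.1864] [34. 34.] 703
tray_blue 0.72 [308.2 239.6] rect [0.5905 0.1318] [31. 19.] 509
tray_blue 0.62 [314.8 131.2] rect [0.5583 0.2717] [38. 38.] 1012
```

View image.

View pics/w1.png

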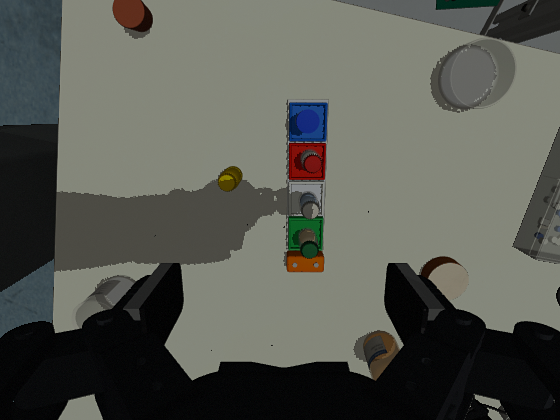

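The wrist view shows the rack running straight down the picture: blue (308,121), red (312,160), white (309,205), green (308,242), orange (305,262). The yellow decoy is off to the side at (230,179). Next I'll triangulate the vials.

```bash
cat >> h.py <<'E'
def tri(obs):
    A=np.zeros((3,3));b=np.zeros(3)
    for f,uv in obs:
        p=ray(f,uv,0);q=ray(f,uv,.1);d=(q-p)/np.linalg.norm(q-p);M=np.eye(3)-np.outer(d,d);A+=M;b+=M@p
    return np.linalg.solve(A,b)
E
python3 - <<'E'
from h import *
F=[grab_frame(n) for n in ("wrist","side")]
o=np.array([.5715,.2075]);yh=np.array([.0264,-.1282]);yh/=np.linalg.norm(yh);xh=np.array([yh[1],-yh[0]])
for c,k in (("blue",-66),("red",-22),("white",22),("green",66)):
    e=o+yh*k/1000; obs=[]
    for f in F:
        pe=proj(f,[[*e,.0345]])[0];best=None
        for d in silhouettes(f"vial_{c}_center",f):
            ys,xs=np.nonzero(d["pixels"]);r=cv2.minAreaRect(np.c_[xs,ys].astype(np.float32))
            u=np.hypot(*(np.array(r[0])-pe))
            if u<14: obs.append((f,r[0]));print(c,round(d["conf"],2),np.round(r[0]),np.round(r[1]),ray(f,r[0],.0345)[:2].round(4));break
    if len(obs)>1:
        P=tri(obs);print(c,P.round(4),"rack xy mm",((P[:2]-o)@xh*1e3).round(1),((P[:2]-o)@yh*1e3).round(1))
E
```

```text
blue 0.82 [307. 121.] [23. 23.] [0.5554 0.2732]
blue 0.63 [209. 327.] [28. 14.] [0.5556 0.2718]
blue [0.555  0.273  0.0364] rack xy mm 2.9 -67.4
red 0.59 [310. 160.] [25. 21.] [0.5686 0.2331]
red 0.8 [214. 306.] [25. 14.] [0.5697 0.2335]
red [0.5689 0.2335 0.0352] rack xy mm -2.7 -26.0
white 0.64 [309. 205.] [28. 20.] [0.5777 0.1845]
white 0.84 [224. 284.] [24. 13.] [0.5796 0.1838]
white [0.5776 0.1856 0.0379] rack xy mm -1.5 22.7
green 0.74 [308. 243.] [31. 19.] [0.587  0.1401]
green 0.51 [233. 266.] [25. 13.] [0.5873 0.1405]
green [0.5872 0.1403 0.0345] rack xy mm -1.8 69.0
```

Request:
drive_tool(motion="0.043 -0.067 -0.06 0;0.043 -0.067 -0.12 0;0.043 -0.067 -0.17 0;0.043 -0.067 -0.21 0;0.043 -0.067 -0.235 0;0.043 -0.067 -0.242 0;0.043 -0.067 -0.242 0", jaw=1)

```text
time: 4.4
tcp_pos: [0.5879, 0.1396, 0.0198]
ee_rot: [0.631, 0.776, 0.0, 0.0]
wrist_force: [0.1, 0.8, 0.5]
grip_width: 1.0
grip_force: 0.0
```

```bash
python3 - <<'E'
from h import *
s=read_state();print(s['tcp_pos'],s['wrist_force'])
f=grab_frame("wrist");cv2.imwrite("pics/w2.png",f["image"][:,:,::-1])
E
```

```text
[0.58789396 0.13955048 0.01978714] [0.07668927 0.78253938 0.49640779]
```

View pics/w2.png

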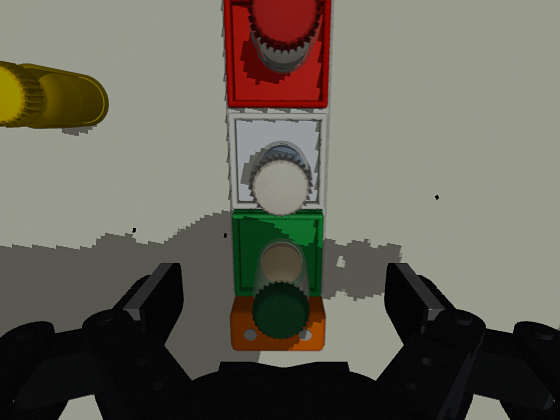

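The green vial at (281,290) is centred between the fingers, which sit at columns ~160 and ~400. I'm closing the gripper.

Request:
drive_tool(motion="0 0 0 0;0 0 0 0;0 0 0 0;0 0 0 0;0 0 0 0;0 0 0 0;0 0 0 0;0 0 0 0", jaw=-1, newtons=25)

```text
time: 5.45
tcp_pos: [0.5879, 0.1396, 0.0198]
ee_rot: [0.631, 0.776, 0.0, 0.0]
wrist_force: [-0.1, 0.5, 4.8]
grip_width: 0.25
grip_force: 25.2
```

Request:
drive_tool(motion="0 0 0.02 0;0 0 0.07 0;0 -0.04 0.11 0;0 -0.1 0.13 0;0 -0.16 0.13 0;0 -0.22 0.13 0;0 -0.28 0.13 0;0 -0.34 0.13 0;0 -0.39 0.13 0;0 -0.413 0.13 0")

```text
time: 6.7
tcp_pos: [0.5866, -0.2762, 0.1477]
ee_rot: [0.632, 0.775, -0.0, -0.001]
wrist_force: [0.4, 0.9, -1.1]
grip_width: 0.252
grip_force: 24.8
```

Request:
drive_tool(motion="0 0 0 0;0 0 0 0")

```text
time: 6.95
tcp_pos: [0.5875, -0.2719, 0.1488]
ee_rot: [0.631, 0.776, 0.0, -0.001]
wrist_force: [0.4, 1.3, -0.5]
grip_width: 0.252
grip_force: 24.8
```

```bash
python3 - <<'E'
from h import *
s=read_state();print(s['tcp_pos'],s['wrist_force'],s['grip_force'])
f=grab_frame("wrist");cv2.imwrite("pics/w3.png",f["image"][:,:,::-1])
print(orange(f,n=1))
for d in silhouettes("rack_to",f)[:2]:
    ys,xs=np.nonzero(d["pixels"]);r=cv2.minAreaRect(np.c_[xs,ys].astype(np.float32));print(d["conf"],r)
np.savez("f3.npz",**f)
E
```

```text
[ 0.58754978 -0.27189506  0.14883134] [ 0.37934092  1.29549201 -0.53144271] 24.788930816575885
[]
0.92 ((279.9999694824219, 114.49998474121094), (228.99996948242188, 61.99999237060547), 90.0)
```

View pics/w3.png

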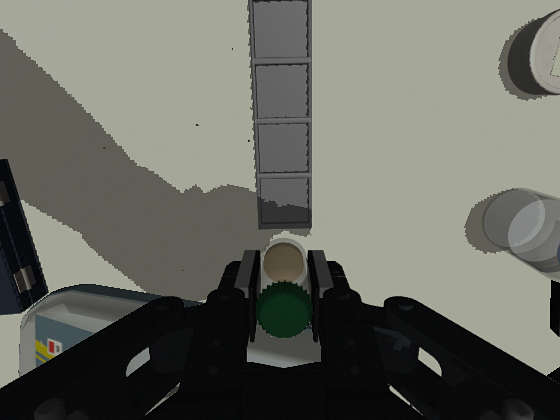

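Green is held upright at (284,285). The grey rack runs up the picture, with its near edge at row 228 (columns 259–311) and dividers at rows 175, 120 and 61.

```bash
cat > g.py <<'E'
from h import *
f=dict(np.load("f3.npz",allow_pickle=True))
pts=[((284.5,175.5),-44),((282,120),0),((280,61),44)]
W=np.array([ray(f,p,.014)[:2] for p,_ in pts]);print(W.round(4),np.linalg.norm(np.diff(W,axis=0),axis=1))
E
python3 g.py; python3 - <<'E'
import cv2
i=cv2.imread('pics/w3.png')[0:240,220:340];cv2.imwrite('pics/w3c.png',cv2.resize(i,None,fx=2.5,fy=2.5,interpolation=cv2.INTER_CUBIC))
E
```

```text
[[ 0.5848 -0.2525]
 [ 0.5737 -0.2098]
 [ 0.5634 -0.1679]] [0.04419126 0.04305561]
```

View pics/w3c.png

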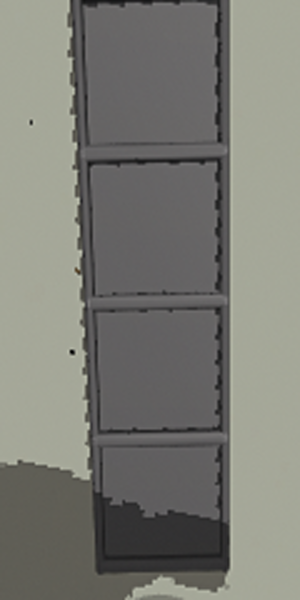

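Request:
drive_tool(motion="0.003 -0.002 -0.05 0.06;0.003 -0.002 -0.09 0.06;0.003 -0.002 -0.115 0.06;0.003 -0.002 -0.124 0.06;0.003 -0.002 -0.127 0.06;0.003 -0.002 -0.129 0.06;0.003 -0.002 -0.13 0.06;0.003 -0.002 -0.13 0.06")

```text
time: 8.05
tcp_pos: [0.5911, -0.2759, 0.0202]
ee_rot: [0.619, 0.785, 0.0, 0.001]
wrist_force: [0.4, -0.7, -0.3]
grip_width: 0.252
grip_force: 24.8
```

Request:
drive_tool(motion="0 0.001 -0.0005 0;0 0.001 -0.001 0;0 0.001 -0.0015 0;0 0.001 -0.0015 0")

```text
time: 8.55
tcp_pos: [0.5908, -0.2746, 0.0189]
ee_rot: [0.619, 0.786, 0.0, 0.0]
wrist_force: [-1.0, 0.9, 5.0]
grip_width: 0.25
grip_force: 25.3
```

Request:
drive_tool(motion="0 0 0 0;0 0 0 0;0 0 0 0;0 0 0 0;0 0 0 0", jaw=1)

```text
time: 9.18
tcp_pos: [0.5906, -0.2744, 0.0177]
ee_rot: [0.619, 0.786, -0.0, -0.0]
wrist_force: [0.1, 0.6, 0.5]
grip_width: 1.002
grip_force: 0.0
```

```bash
python3 - <<'E'
from h import *
f=grab_frame("wrist");cv2.imwrite("pics/w4.png",f["image"][:,:,::-1])
E
```

```text
(no output)
```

View pics/w4.png

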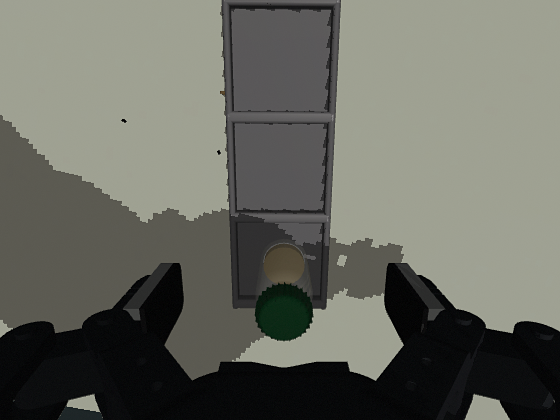

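Green stands upright in the farthest bay, with its cap at (284,310). White is next.

Request:
drive_tool(motion="0 0 0.06 0;0 0.02 0.11 0;0 0.08 0.12 -0.03;-0.01 0.14 0.12 -0.06;-0.013 0.2 0.12 -0.06;-0.013 0.26 0.12 -0.06;-0.013 0.32 0.12 -0.06;-0.013 0.38 0.12 -0.06;-0.013 0.43 0.12 -0.06;-0.013 0.459 0.12 -0.06")

```text
time: 10.48
tcp_pos: [0.5771, 0.1873, 0.1379]
ee_rot: [0.63, 0.777, 0.0, -0.0]
wrist_force: [-0.1, -0.7, -0.3]
grip_width: 1.0
grip_force: 0.0
```

Request:
drive_tool(motion="0 0 -0.03 0;0 0 -0.07 0;0 0 -0.1 0;0 0 -0.116 0;0 0 -0.119 0;0 0 -0.119 0")

```text
time: 11.22
tcp_pos: [0.5785, 0.1847, 0.02]
ee_rot: [0.631, 0.776, 0.001, 0.001]
wrist_force: [-0.2, -0.3, 0.2]
grip_width: 1.005
grip_force: 0.0
```

Request:
drive_tool(motion="0 0 0 0;0 0 0 0;0 0 0 0;0 0 0 0;0 0 0 0;0 0 0 0;0 0 0 0;0 0 0 0", jaw=-1)

```text
time: 12.22
tcp_pos: [0.5779, 0.1846, 0.0193]
ee_rot: [0.631, 0.776, 0.0, 0.0]
wrist_force: [0.0, 0.3, 4.8]
grip_width: 0.248
grip_force: 26.0
```

```bash
python3 - <<'E'
from h import *
f=grab_frame("wrist");cv2.imwrite("pics/w5.png",f["image"][:,:,::-1])
E
```

```text
(no output)
```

View pics/w5.png

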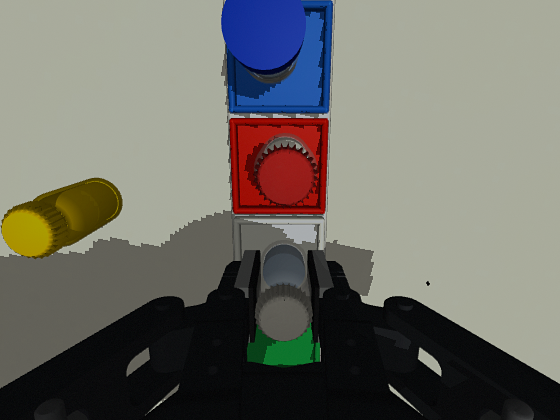

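Request:
drive_tool(motion="0 0 0.02 0;0 0 0.07 0;0 -0.04 0.11 0;0 -0.1 0.12 0;0 -0.16 0.12 0;0 -0.22 0.12 0.06;0 -0.28 0.12 0.06;0.002 -0.34 0.12 0.06;0.002 -0.39 0.12 0.06;0.002 -0.416 0.12 0.06")

```text
time: 13.52
tcp_pos: [0.5786, -0.2342, 0.1373]
ee_rot: [0.62, 0.785, -0.0, -0.001]
wrist_force: [0.9, 0.5, 0.0]
grip_width: 0.249
grip_force: 25.5
```

Request:
drive_tool(motion="0 0 -0.02 0;0 0 -0.06 0;0 0 -0.1 0;0 0 -0.114 0;0 0 -0.117 0;0 0 -0.119 0;0 0 -0.12 0;0 0 -0.1205 0;0 0 -0.1205 0")

```text
time: 14.65
tcp_pos: [0.58, -0.2317, 0.019]
ee_rot: [0.619, 0.786, 0.0, 0.001]
wrist_force: [-0.3, -0.5, -1.4]
grip_width: 0.25
grip_force: 25.5
```

Request:
drive_tool(motion="0 0 -0.0005 0;0 0 -0.001 0;0 0 -0.001 0")

```text
time: 15.02
tcp_pos: [0.5799, -0.2316, 0.0183]
ee_rot: [0.619, 0.786, 0.0, 0.0]
wrist_force: [-1.1, 0.1, 5.8]
grip_width: 0.247
grip_force: 26.1
```

Request:
drive_tool(motion="0 0 0 0;0 0 0 0;0 0 0 0;0 0 0 0;0 0 0 0", jaw=1)

```text
time: 15.65
tcp_pos: [0.5795, -0.2315, 0.0172]
ee_rot: [0.619, 0.785, -0.0, -0.0]
wrist_force: [-0.6, 0.3, 0.5]
grip_width: 1.003
grip_force: 0.0
```

Request:
drive_tool(motion="0 0 0.06 0;0 0.02 0.11 0;0 0.08 0.12 -0.03;-0.01 0.14 0.12 -0.06;-0.011 0.2 0.12 -0.06;-0.011 0.26 0.12 -0.06;-0.011 0.32 0.12 -0.06;-0.011 0.38 0.12 -0.06;-0.011 0.43 0.12 -0.06;-0.011 0.465 0.12 -0.06")

```text
time: 16.9
tcp_pos: [0.5682, 0.2361, 0.1374]
ee_rot: [0.63, 0.776, 0.0, 0.0]
wrist_force: [-0.1, 0.4, 0.8]
grip_width: 1.001
grip_force: 0.0
```

Request:
drive_tool(motion="0 0 -0.03 0;0 0 -0.07 0;0 0 -0.1 0;0 0 -0.115 0;0 0 -0.118 0;0 0 -0.118 0")

```text
time: 17.65
tcp_pos: [0.5695, 0.2337, 0.0206]
ee_rot: [0.631, 0.776, 0.001, 0.001]
wrist_force: [0.3, -0.8, 1.1]
grip_width: 0.997
grip_force: 0.0
```

```bash
python3 - <<'E'
from h import *
f=grab_frame("wrist");cv2.imwrite("pics/w6.png",f["image"][:,:,::-1])
E
```

```text
(no output)
```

View pics/w6.png

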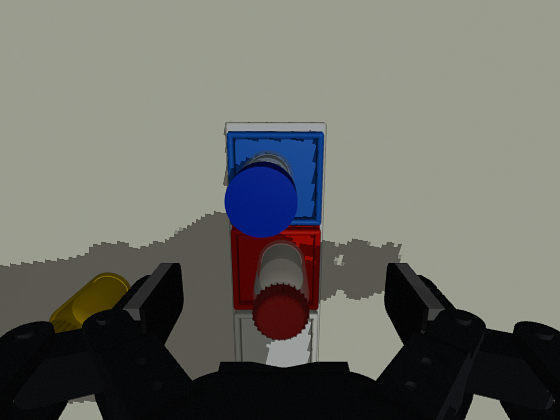

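The red vial is centred between the fingers at (281,285). The blue one is behind it at (262,200), and its cap looks wider, so I'll check it closer before grasping.

Request:
drive_tool(motion="0 0 -0.0005 0;0 0 -0.0005 0;0 0 -0.0005 0;0 0 -0.0005 0;0 0 -0.0005 0;0 0 -0.0005 0;0 0 -0.0005 0;0 0 -0.0005 0", jaw=-1)

```text
time: 18.7
tcp_pos: [0.5687, 0.2336, 0.0191]
ee_rot: [0.631, 0.776, 0.0, 0.0]
wrist_force: [0.5, 0.7, 2.1]
grip_width: 0.247
grip_force: 24.8
```

Request:
drive_tool(motion="0 0 0.02 0;0 0 0.07 0;0 -0.04 0.11 0;0 -0.1 0.12 0;0 -0.16 0.12 0;0 -0.22 0.12 0.06;0 -0.28 0.12 0.06;0 -0.34 0.12 0.06;0 -0.39 0.12 0.06;0 -0.422 0.12 0.06")

```text
time: 19.95
tcp_pos: [0.5678, -0.191, 0.138]
ee_rot: [0.62, 0.785, -0.0, -0.0]
wrist_force: [0.9, -0.4, 0.4]
grip_width: 0.251
grip_force: 24.6
```

Request:
drive_tool(motion="0 0 -0.02 0;0 0 -0.06 0;0 0 -0.1 0;0 0 -0.114 0;0 0 -0.117 0;0 0 -0.119 0;0 0 -0.12 0;0 0 -0.1205 0;0 0 -0.121 0;0 0 -0.121 0")

```text
time: 21.2
tcp_pos: [0.5687, -0.1885, 0.0181]
ee_rot: [0.619, 0.785, 0.0, 0.0]
wrist_force: [0.2, 0.7, 1.7]
grip_width: 0.25
grip_force: 24.7
```

Request:
drive_tool(motion="0 0 -0.0004 0;0 0 -0.0008 0;0 0 -0.0008 0")

```text
time: 21.58
tcp_pos: [0.5688, -0.1886, 0.0181]
ee_rot: [0.619, 0.786, 0.0, 0.0]
wrist_force: [-1.4, 0.9, 4.5]
grip_width: 0.251
grip_force: 25.1
```

Request:
drive_tool(motion="0 0 0 0;0 0 0 0;0 0 0 0;0 0 0 0;0 0 0 0", jaw=1)

```text
time: 22.2
tcp_pos: [0.5685, -0.1884, 0.0169]
ee_rot: [0.619, 0.786, -0.0, -0.0]
wrist_force: [-0.5, -0.2, -0.7]
grip_width: 1.0
grip_force: 0.0
```

Request:
drive_tool(motion="0 0 0.06 0;0 0.02 0.11 0;0 0.08 0.12 -0.03;-0.01 0.14 0.12 -0.06;-0.0135 0.2 0.12 -0.06;-0.0135 0.26 0.12 -0.06;-0.0135 0.32 0.12 -0.06;-0.0135 0.36 0.12 -0.06;-0.0135 0.38 0.12 -0.06;-0.0135 0.38 0.12 -0.06")

```text
time: 23.45
tcp_pos: [0.555, 0.1921, 0.1369]
ee_rot: [0.63, 0.776, -0.0, 0.0]
wrist_force: [-0.2, 0.4, 0.5]
grip_width: 1.003
grip_force: 0.0
```

```bash
python3 - <<'E'
from h import *
F=[grab_frame(n) for n in ("wrist","side")]
f=F[0];a=f["image"];b=F[1]["image"][230:370,150:320]
obs=[]
for f in F:
    for d in silhouettes("vial_blue_center",f)[:2]:
        ys,xs=np.nonzero(d["pixels"]);r=cv2.minAreaRect(np.c_[xs,ys].astype(np.float32));print(round(d["conf"],2),r,ray(f,r[0],.0345)[:2])
cv2.imwrite("pics/w7.png",np.hstack([a[:, :, ::-1][:, 180:420],cv2.resize(b,(510,420),interpolation=cv2.INTER_CUBIC)[:,:,::-1]]))
E
```

```text
0.77 ((308.5, 95.5), (39.0, 37.0), 90.0) [0.55563394 0.27400734]
0.63 ((207.83998107910156, 326.8799743652344), (28.567113876342773, 14.142135620117188), 81.8698959350586) [0.55659872 0.27240421]
```

View pics/w7.png

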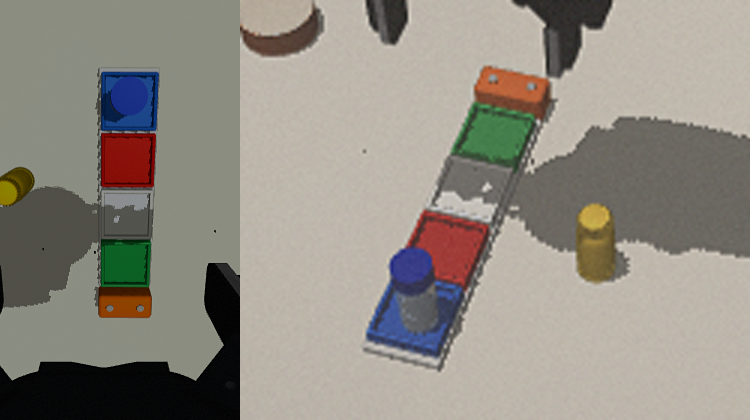

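Three trays are empty. Blue stands upright in its tray (wrist view (308,96)) with a slightly wide cap, so I'll grasp it at the same height.

Request:
drive_tool(motion="0 0.05 0 0;0 0.081 0 0;0 0.081 -0.03 0;0 0.081 -0.07 0;0 0.081 -0.1 0;0 0.081 -0.115 0;0 0.081 -0.118 0;0 0.081 -0.118 0")

```text
time: 24.65
tcp_pos: [0.5561, 0.2725, 0.0203]
ee_rot: [0.631, 0.775, 0.001, 0.001]
wrist_force: [-0.6, 0.7, 0.1]
grip_width: 1.004
grip_force: 0.0
```

```bash
python3 - <<'E'
from h import *
f=grab_frame("wrist");cv2.imwrite("pics/w8.png",f["image"][:,:,::-1])
E
```

```text
(no output)
```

View pics/w8.png

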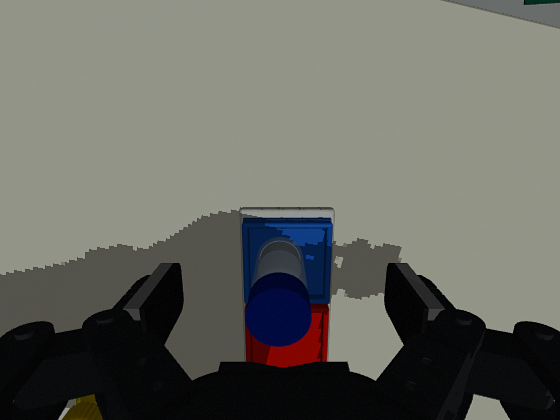

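Blue is centred between the fingers at (279,285), and its cap is only slightly wider than the others. Closing.

Request:
drive_tool(motion="0 0 -0.001 0;0 0 -0.001 0;0 0 -0.001 0;0 0 -0.001 0;0 0 -0.001 0;0 0 -0.001 0;0 0 -0.001 0;0 0 -0.001 0", jaw=-1)

```text
time: 25.7
tcp_pos: [0.5552, 0.2727, 0.0183]
ee_rot: [0.631, 0.776, 0.0, 0.0]
wrist_force: [-1.1, 0.2, 2.7]
grip_width: 0.25
grip_force: 25.0
```

Request:
drive_tool(motion="0 0 0.02 0;0 0 0.07 0;0 -0.04 0.11 0;0 -0.1 0.12 0;0 -0.16 0.12 0;0 -0.22 0.12 0.06;0.004 -0.28 0.12 0.06;0.004 -0.34 0.12 0.06;0.004 -0.39 0.12 0.06;0.004 -0.4185 0.12 0.06")

```text
time: 26.95
tcp_pos: [0.5584, -0.1487, 0.1373]
ee_rot: [0.62, 0.785, -0.0, -0.0]
wrist_force: [-0.1, 0.8, -0.4]
grip_width: 0.251
grip_force: 24.8
```

Request:
drive_tool(motion="0 0 -0.02 0;0 0 -0.06 0;0 0 -0.1 0;0 0 -0.114 0;0 0 -0.117 0;0 0 -0.119 0;0 0 -0.12 0;0 0 -0.1205 0;0 0 -0.121 0;0 0 -0.121 0")

```text
time: 28.2
tcp_pos: [0.5592, -0.146, 0.0173]
ee_rot: [0.619, 0.785, 0.0, 0.0]
wrist_force: [0.3, -0.5, 0.5]
grip_width: 0.255
grip_force: 24.9
```

Request:
drive_tool(motion="0 0 -0.0004 0;0 0 -0.0008 0;0 0 -0.001 0;0 0 -0.001 0")

```text
time: 28.7
tcp_pos: [0.5593, -0.1461, 0.0172]
ee_rot: [0.619, 0.786, 0.0, 0.0]
wrist_force: [-0.9, 1.2, 6.5]
grip_width: 0.252
grip_force: 25.4
```

Contact, so I'll release, rise clear, back off and look.

Request:
drive_tool(motion="0 0 0 0;0 0 0 0;0 0 0 0;0 0 0 0;0 0 0 0", jaw=1)

```text
time: 29.32
tcp_pos: [0.559, -0.1459, 0.0159]
ee_rot: [0.619, 0.785, -0.0, -0.0]
wrist_force: [-0.3, -0.3, -0.3]
grip_width: 1.001
grip_force: 0.0
```

Request:
drive_tool(motion="0 0 0.05 0;0 0 0.11 0;0 -0.05 0.17 0;0 -0.1 0.2 0;0 -0.15 0.2 0;0 -0.15 0.2 0;0 -0.15 0.2 0")

```text
time: 30.2
tcp_pos: [0.5588, -0.2958, 0.2154]
ee_rot: [0.619, 0.785, 0.0, -0.001]
wrist_force: [-0.5, -0.3, -0.0]
grip_width: 1.0
grip_force: 0.0
```

```bash
python3 - <<'E'
from h import *
a=grab_frame("wrist")["image"][:,180:420];b=grab_frame("side")["image"][130:230,250:370]
cv2.imwrite("pics/w9.png",np.hstack([a,cv2.resize(b,(504,420),interpolation=cv2.INTER_CUBIC)])[:,:,::-1])
E
```

```text
(no output)
```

View pics/w9.png

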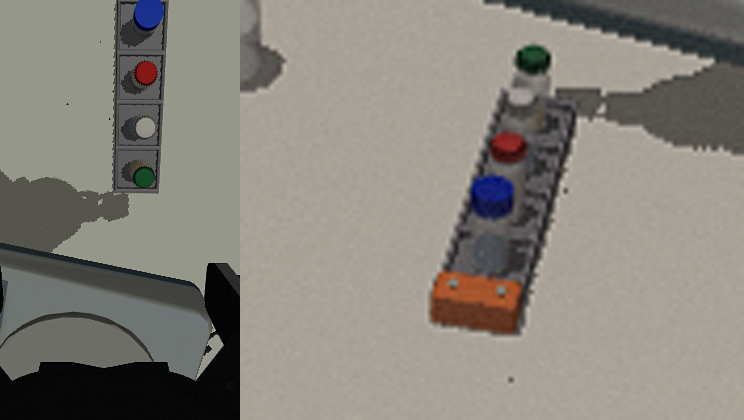

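All four vials stand upright, one to a bay. From the orange end they run blue, red, white, green, with caps in the left panel at (148,14), (146,73), (145,128) and (144,177).

```bash
python3 -c "
from rig import *
print(close_job())"
```

```text
the job is handed in; nothing more can be done
None
```

The job is handed in: all four vials stand upright in the grey rack in reverse order (blue, red, white, green from its orange end), about 30 s on the clock, and I did not touch the beaker or the amber bottle.

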